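# Third hand at the darkroom jig: hold a hinge block against the sprung fence

### The job

First turn the dial on the plywood jig until its white pointer stands on the long index line, which brings the end stop to its place. Then fetch the loose aluminium hinge block and lay it flat on the board, its long side along the sprung steel fence and one end close up against the end stop without forcing the stop away, and press it against the fence until the tip of the fence's tongue stands between the two marks (5 to 10 N, never to the end of the spring). Finish while still holding the block there steadily so that I can screw it down, and leave the other things on the bench where they are.

Things in the scene. Friction and masses are not known exactly. Their poses are not given: they have to be found in the camera images.
- jig: Plywood board fixed to the bench, 260 (x) by 290 (y) by 18 mm, yaw up to 0.3 rad either way; carries dial, end stop and fence. Origin: centre of its underside, on the bench. x points to the fence (away from the robot at yaw 0), y along the fence towards the end stop, z up. The board is bare between x -130 and 55, y -145 and 30 mm. 'Jig x, y' elsewhere are in this frame, in mm.
- fence: Steel bar 14 (x) by 190 (y) by 12 mm tall on the board's top, sliding along jig x on springs: 700 N/m, no preload, little friction (10 mm back = 7 N), 22 mm to the end of travel. Origin: bottom edge of its pressing face (the side towards jig -x), at jig x 55, y 0, 18 mm above the bench, unloaded. The face spans jig y -100 to 90. The block's body is 2 mm taller.
- marks (a point): Midway between the two dark lines at jig x 114.5 and 121.5, on the fixed aluminium spring housing behind the fence (jig x 93 to 125, y -95 to 85, top 28 mm above the bench). A flat 10 mm wide steel tongue on the fence, at jig y 0, reaches back over it, tip 52 mm behind the pressing face (jig x 107 unloaded): tip between the lines = fence pushed back 7.5 to 14.5 mm.
- stop_face (a point): Middle of the end stop's face (towards jig -y) that the block's end meets, 24 mm above the bench, axes as the jig's. The stop is an aluminium bar 56 (x) by 16 (y) by 12 mm tall on the board, centred on jig x 11. The dial moves it 20 mm per rad to jig -y: face at jig y 75 - 20 x dial value, so 45 at the index. Pushed with over about 8 N it yields and turns the dial.
- dial (a joint): Angle of the dial in rad, growing clockwise from above, range 0 to 2.6; stiff (about 0.2 N m), stays where left. At 0 grip bar and white pointer line point along jig +x, at q they point q clockwise of it. Starts between 0 and 0.7. The long thick black index line on the dial plate is at 1.50 (pointer towards jig -y, nearly); short ticks are 0.25 rad apart.
- dial_grip (a point): On the dial's axis (jig x -85, y 100), 51 mm above the bench, 10 mm below the grip bar's top; x axis along the bar to the pointer. The dial: a black disc, 52 mm diameter, top 30 mm above the bench, with an upright grip bar across it, 46 mm long, 12 mm thick, up to 61 mm above the bench. A white line on the bar's top and on the disc marks the pointer's half.
- hinge_block: Loose aluminium block, 0.2 to 0.35 kg, flat on the bench to the robot's right: body 50 (x) by 100 (y) by 14 mm tall, with an upright lug to grip it by in the middle of its top, 14 (x) by 40 (y) mm, from 14 to 47 mm above its underside; screw holes near both ends. Origin: centre of its underside. Alike turned half round: either long side may face the fence.
- tank: Bystander: closed steel film tank, 84 mm diameter, 90 mm tall. Origin: centre of its underside.
- chem_bottle: Bystander: brown bottle with white cap, 60 mm diameter, 100 mm tall. Origin: centre of its underside.
- reel: Bystander: black film reel, a ring 90 mm in diameter, 20 mm thick, lying flat. Origin: centre of its underside.
- screwdriver: Bystander: screwdriver lying on the bench to the robot's left, beyond the dial. Origin: middle of its underside.
There are look-alikes about, which are no part of the job. Leave any pink or turquoise look-alike of the hinge_block alone.

How it is judged:
By the outcome, as a careful person would: the job done as asked, in the order asked, and still so for the second after the job is handed in, while the arm keeps its last pose, push and grip.
It also fails if it takes over 58 s, if anything falls off the work surface, if the arm or the gripper's body presses on something with over 40 N, if the wrist force passes 120 N, or if a joint passes its speed limit or range.

### The arm

A 7-joint arm with a two-finger parallel gripper is mounted at the origin on the work surface. World frame = base frame: x ahead of the robot, y to its left, z up, the work surface at z = 0. Lengths are in m, angles in rad, forces in N, time in s.
With the tool pointing down it reaches from about 0.425 to 0.95 m from the base axis. Payload 16.7 kg.
Tool frame: the origin (TCP) lies between the finger pads; the fingertips stand 22 mm ahead of it and the grasp point (between the pads) lies 3 mm ahead of it; z points along the fingers, y is the line along which they close (so a half turn about z gives the same grasp; the last joint's range is limited). The gripper opens to 94 mm and grips with 3 to 60 N. Pads are 16 mm wide; open, the fingers measure 119 mm over their backs; the gripper's body (75 mm by 177 mm) begins 78 mm behind the grasp point.
Start: joints at [1.167, 0.426, 0.074, 1.606, -0.034, 1.111, -0.067], TCP at [0.169, -0.653, 0.227] pointing down, gripper open.
Joint ranges: [-2.85, 2.85], [-0.5, 2.14], [-1.23, 1.37], [0.21, 2.46], [-1.02, 4.16], [0.16, 2.05], [-2.73, 2.73]. Speed limits (rad/s): [1.89, 1.89, 2.39, 2.39, 3.01, 3.01, 3.01].

### API

Orientations are given as a rotation vector (axis times angle).
In Python, from cell import sense, capture, calibration, sign_off, look_for gives the robot as it stands.
- The arm moves only by the tool arm_command, never from a script. Its argument "steps" is a list of rows, each an object of numbers: "x", "y", "z": the shift along the tool's x, y, z in m; "yaw": the turn about the tool's z in degrees; "gripper": the gripper's target within -1 to 1 (shut at 1, half-way at 0, fully open at -1). In form: [{"x": .., "y": .., "z": .., "yaw": .., "gripper": ..}, ...]. A call has 1 to 10 rows; each row shifts and turns the commanded pose from where the row before left it, along the tool's axes as they then stand; what a row does not reach is not made up. A row lasts 1/8 s, in which the tool goes at most 62.5 mm and 10.7 degrees, less where a joint would pass 70% of its speed; a pose out of reach is approached as far as the arm can. A call is refused whole if a number of a shift passes 0.0625 or a number of a turn 10.7, either way. A call with a gripper value outside its range is refused whole. The fingers move at their own pace and stop on an object; "grip_force" is the grip in N (left out, the last holds). Time passes only in rows, so rows that do not move let the fingers close. It gives the time, the measured TCP pose, the force, the opening and the grip force at its end, in the units of the state.
- sense(): the state, without advancing time (a new reading comes with each control period).
- capture(name): name is "scene" or "top"; returns the picture (384x512x3 uint8, red, green, blue); there is no depth.
- calibration(name): a dict with "fx", "fy", "cx", "cy" (pixels), "distortion" ([k1, k2, p1, p2, k3] as OpenCV has them; the pictures are not rectified), "R" (3x3) and "t" (3): a world point X has camera coordinates R X + t. Camera axes: x right, y down, z forward; pixel columns grow to the right and rows downward; lengths in m; the calibration is good to about 2 mm. A picture is of the moment at which its call begins. calibration takes no time and is no camera call.
- sign_off(): hands the job in; it is judged then, once.
Trained networks look in the newest picture that a camera, given by its name, has taken for a name from the list of things; names that differ only in an ending like _2 or _b are one class to them, and where a whole thing is asked for, a point or a joint stands for the part that bears it (a point fixed in the world has none). Each returns a list of dicts, best first, with "conf" (0 to 1); they miss things now and then, are a little off and sometimes report something else, mostly with a low value. They report only what shows in the picture. A call takes as long as a camera call. They do not tell look-alikes from the thing itself.
- look_for(camera, name): "at" ([column, row] in pixels, amid what is visible of it).
The state is a dict: "time_s": time; "joint_positions": joint angles; "joint_vel": joint speeds; "tau": joint torques, N m; "tool_pos": TCP position; "tcp_rot": TCP orientation; "ft_force": force on the tool from outside, world axes, zero at the start; "ft_torque": the same for the moment, N m; "finger_gap": finger opening in m; "gripper_force": force on a finger pad.
Only numpy, scipy, OpenCV 4.12 (cv2) and the standard library are available. Lean on these libraries where they do the work, as an engineer would, in place of code of your own. Each camera call takes 0.05 s, during which the arm holds its last target. There are 200 camera calls.

## Working session

There is one attempt and no reset: what is moved stays moved. The work goes in short steps, Python scripts to look and compute and a tool call to move; the robot and the scene stay as the last step left them, time stands still between calls to the robot, and variables do not carry over. Pictures are saved under pics/ and viewed, at most 10 in all, crops included, and the job is handed in when it is done.

Besides the shell and the picture viewer there is one more tool, called as name(argument=value, ...), one argument or row to a line, values as JSON. arm_command: Moves the arm, as the interface text tells. Its arguments: {"type":"object","properties":{"steps":{"type":"array","items":{"type":"object","properties":{"x":{"type":"number"},"y":{"type":"number"},"z":{"type":"number"},"yaw":{"type":"number"},"gripper":{"type":"number"}}}},"grip_force":{"type":"number"}},"required":["steps"]}

```bash
mkdir -p pics; cat > h.py <<'E'
import numpy as np, cv2, json
from cell import sense, capture, calibration, sign_off, look_for
def K(c):
    return np.array([[c['fx'],0,c['cx']],[0,c['fy'],c['cy']],[0,0,1.]]), np.array(c['distortion'],float)
def ray(name,uv,z):
    c=calibration(name);k,d=K(c);R=np.array(c['R']);t=np.array(c['t'])
    p=cv2.undistortPoints(np.array(uv,float).reshape(-1,1,2),k,d).reshape(-1,2)
    r=np.c_[p,np.ones(len(p))]@R; o=-R.T@t
    return o+r*((z-o[2])/r[:,2])[:,None]
def proj(name,X):
    c=calibration(name);k,d=K(c)
    return cv2.projectPoints(np.array(X,float).reshape(-1,1,3),cv2.Rodrigues(np.array(c['R']))[0],np.array(c['t'],float),k,d)[0].reshape(-1,2)
def save(name,fn,box=None,s=1):
    im=capture(name)
    if box: im=im[box[1]:box[3],box[0]:box[2]]
    if s!=1: im=cv2.resize(im,None,fx=s,fy=s,interpolation=cv2.INTER_CUBIC)
    cv2.imwrite('pics/'+fn,im[:,:,::-1]); 
E
python3 - <<'E'
from h import *
np.set_printoptions(precision=3,suppress=True)
a=capture('scene');b=capture('top')
cv2.imwrite('pics/a.png',cv2.resize(a,(800,600))[:,:,::-1]);cv2.imwrite('pics/b.png',cv2.resize(b,(800,600))[:,:,::-1])
Z=dict(jig=.018,fence=.03,marks=.028,stop_face=.024,dial=.03,dial_grip=.061,hinge_block=.02,tank=.09)
for n in ['top','scene']:
    c=calibration(n);print(n,-np.array(c['R']).T@np.array(c['t']))
    for k in Z:
        for r in look_for(n,k)[:4]: print(n,k,np.round(r['at'],1),round(r['conf'],2),ray(n,r['at'],Z[k])[0])
s=sense();print(s)
E
```

```text
top [ 0.281 -0.038  1.227]
top jig [222.1 183.1] 0.82 [0.568 0.069 0.018]
top fence [228.7 157.5] 0.86 [0.644 0.054 0.03 ]
top fence [323.3 118.9] 0.56 [ 0.783 -0.223  0.03 ]
top marks [223.8 184.3] 0.76 [0.562 0.063 0.028]
top marks [190.6 175.1] 0.36 [0.585 0.162 0.028]
top stop_face [190.2 171.5] 0.47 [0.596 0.165 0.024]
top dial [180.3 204.9] 0.55 [0.494 0.184 0.03 ]
top dial_grip [184.1 202.9] 0.47 [0.495 0.168 0.061]
top hinge_block [399.8 221. ] 0.74 [ 0.484 -0.456  0.02 ]
top hinge_block [352.4 231.9] 0.7 [ 0.445 -0.316  0.02 ]
top hinge_block [356.1 281.3] 0.56 [ 0.306 -0.328  0.02 ]
top hinge_block [353.2 185.8] 0.55 [ 0.582 -0.317  0.02 ]
top tank [323.6 122. ] 0.82 [ 0.748 -0.215  0.09 ]
scene [ 1.19  -0.244  0.859]
scene jig [283.  209.8] 0.85 [0.591 0.071 0.018]
scene jig [122.2 282.3] 0.22 [ 0.678 -0.417  0.018]
scene fence [286.9 216.5] 0.55 [0.627 0.067 0.03 ]
scene marks [279.5 205.9] 0.93 [0.581 0.063 0.028]
scene stop_face [302.9 199.8] 0.46 [0.579 0.142 0.024]
scene dial [302.9 177.6] 0.63 [0.497 0.179 0.03 ]
scene dial_grip [300.3 175.7] 0.75 [0.513 0.159 0.061]
scene hinge_block [148.1 210.3] 0.93 [ 0.462 -0.318  0.02 ]
scene hinge_block [135.3 180.4] 0.88 [ 0.323 -0.339  0.02 ]
scene hinge_block [157.  243.8] 0.69 [ 0.591 -0.312  0.02 ]
scene hinge_block [100.1 231.5] 0.56 [ 0.495 -0.461  0.02 ]
scene tank [195.4 285.5] 0.64 [ 0.787 -0.24   0.09 ]
scene tank [336.1 152.9] 0.51 [0.482 0.296 0.09 ]
{'time_s': 0.9, 'joint_positions': array([ 1.167,  0.426,  0.074,  1.606, -0.034,  1.111, -0.067]), 'joint_vel': array([ 0.001, -0.   ,  0.001, -0.   , -0.   , -0.001,  0.   ]), 'tau': array([  0.001, -93.552,   3.664, -45.455,  -0.049,   0.013,   0.   ]), 'tool_pos': array([ 0.169, -0.653,  0.227]), 'tcp_rot': array([-3.116, -0.398, -0.   ]), 'ft_force': array([ 0.084, -0.005,  0.434]), 'ft_torque': array([-0.021,  0.035, -0.058]), 'gripper_force': 0.0, 'finger_gap': 0.09419486668390134}
```

View pics/a.png

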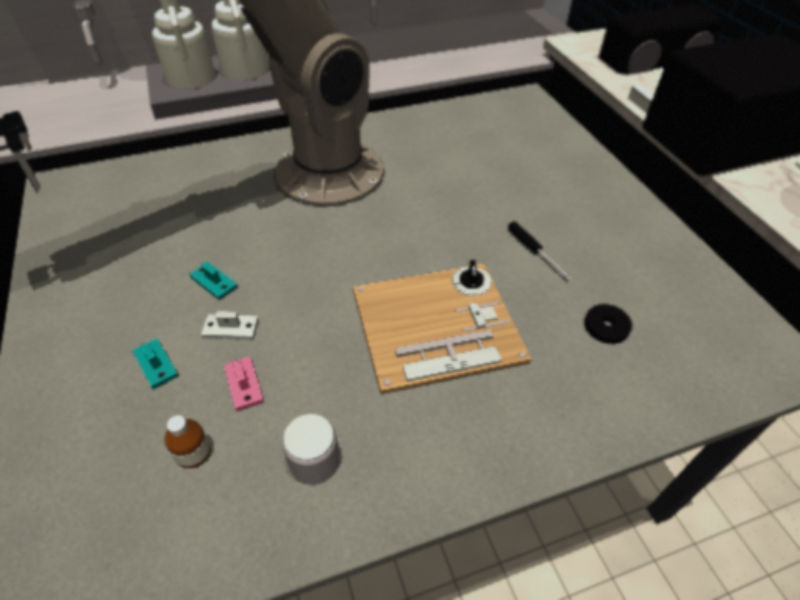

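View pics/b.png

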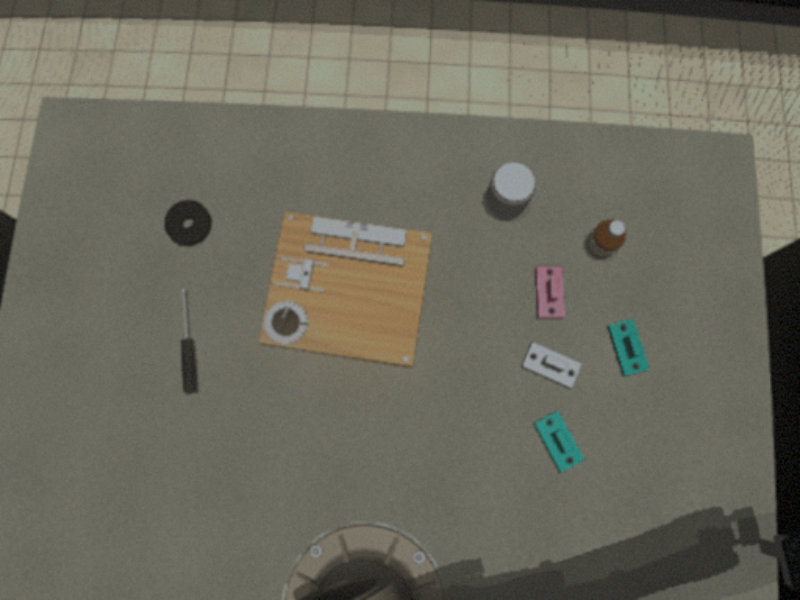

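The scene picture shows the jig at about (440,325)/800. Four block-shaped things are in the top view (800-wide picture). Pink is at (550,292), turquoise at (628,347) and (558,441), and bare white/aluminium at (552,365). The aluminium one fits "loose aluminium hinge block". Next I enlarge it to confirm and fit poses from the outlines.

```bash
cat >> h.py <<'E'
from scipy.optimize import least_squares
def T(p,X):
    x,y,a=p;X=np.array(X,float);c,s=np.cos(a),np.sin(a)
    return np.c_[x+c*X[:,0]-s*X[:,1],y+s*X[:,0]+c*X[:,1],X[:,2]]
E
python3 - <<'E'
from h import *
np.set_printoptions(precision=4,suppress=True)
t=capture('top');s=capture('scene')
A=cv2.resize(t[130:240,160:280],None,fx=5,fy=5,interpolation=cv2.INTER_CUBIC)
B=cv2.resize(t[210:255,328:378],None,fx=4,fy=4,interpolation=cv2.INTER_CUBIC)
C=np.zeros((A.shape[0],800,3),np.uint8);C[:,:600]=A;C[:180,600:]=B
cv2.imwrite('pics/c.png',np.clip(C*1.5,0,255).astype(np.uint8)[:,:,::-1])
Q={}
for n,im in (('top',t),('scene',s)):
    hsv=cv2.cvtColor(im,cv2.COLOR_RGB2HSV)
    m=cv2.inRange(hsv,(8,90,60),(25,255,255))
    m=cv2.morphologyEx(m,cv2.MORPH_CLOSE,np.ones((5,5)))
    cs=sorted(cv2.findContours(m,0,1)[0],key=cv2.contourArea)
    h=cv2.convexHull(cs[-1]); q=cv2.approxPolyDP(h,5,True).reshape(-1,2); print(n,cv2.contourArea(h),q.tolist()); Q[n]=h.reshape(-1,2)
# pose fit: distance of hull points (dense) to projected silhouette
def sil(n,p):
    X=[[x,y,z] for x in(-.13,.13) for y in(-.145,.145) for z in(.0,.018)]
    return cv2.convexHull(proj(n,T(p,X)).astype(np.float32))
def res(p,ns):
    r=[]
    for n in ns:
        S=sil(n,p)
        pts=Q[n]
        dens=[]
        for a,b in zip(pts,np.roll(pts,-1,0)):
            k=max(1,int(np.hypot(*(b-a))/3)); dens+= [a+(b-a)*i/k for i in range(k)]
        r+=[cv2.pointPolygonTest(S,(float(d[0]),float(d[1])),True)-0.4 for d in dens]
    return r
for ns in (['top'],['scene'],['top','scene']):
    o=least_squares(res,[.575,.065,-.1],args=(ns,),loss='soft_l1',diff_step=1e-3);print(ns,o.x,np.sqrt(np.mean(o.fun**2)))
E
```

```text
top 8079.0 [[182, 136], [275, 150], [262, 234], [185, 221], [170, 197]]
scene 6277.5 [[316, 182], [337, 232], [244, 251], [227, 183], [288, 172]]
['top'] [ 0.5681  0.0703 -0.0964] 1.9005612803356846
['scene'] [ 0.5681  0.068  -0.0916] 1.3269627111437572
['top', 'scene'] [ 0.5681  0.0693 -0.0956] 1.661944388161699
```

View pics/c.png

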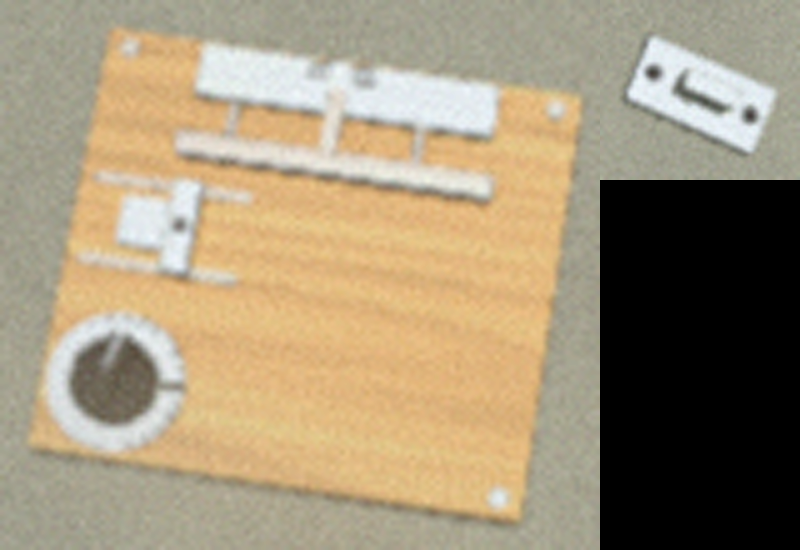

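The crop confirms the bare aluminium block, with an upright lug and two holes, at crop (700,93), which is top px (353,233). The dial pointer stands about 0.3 rad clockwise of jig +x. The index line is at crop (172,385).

```bash
cat >> h.py <<'E'
def box(sx,sy,z0,z1): return [[x,y,z] for x in(-sx/2,sx/2) for y in(-sy/2,sy/2) for z in(z0,z1)]
def fit(Q,X,p0,off=0.4,keep=lambda n,d:True):
    def res(p,ns):
        r=[]
        for n in ns:
            S=cv2.convexHull(proj(n,T(p,X)).astype(np.float32)); pts=Q[n].astype(float)
            for a,b in zip(pts,np.roll(pts,-1,0)):
                k=max(1,int(np.hypot(*(b-a))))
                for i in range(k):
                    d=a+(b-a)*i/k
                    if keep(n,d): r.append(cv2.pointPolygonTest(S,(float(d[0]),float(d[1])),True)-off)
        return r
    out=[]
    for ns in (['top'],['scene'],['top','scene']):
        o=least_squares(res,p0,args=(ns,),loss='soft_l1',f_scale=.5,x_scale=[.01,.01,.05],diff_step=3e-3);print(ns,o.x,np.sqrt(np.mean(o.fun**2)));out.append(o.x)
    return out
def hull(im,m,near):
    cs=cv2.findContours(m,0,1)[0]
    c=max([c for c in cs if cv2.pointPolygonTest(c,near,True)>-8],key=cv2.contourArea)
    return cv2.convexHull(c).reshape(-1,2)
def wood(im):
    m=cv2.inRange(cv2.cvtColor(im,cv2.COLOR_RGB2HSV),(8,90,60),(25,255,255))
    return cv2.morphologyEx(m,cv2.MORPH_CLOSE,np.ones((5,5)))
E
python3 - <<'E'
from h import *
np.set_printoptions(precision=4,suppress=True)
I={n:capture(n) for n in('top','scene')}
Q={'top':hull(0,wood(I['top']),(222,200)),'scene':hull(0,wood(I['scene']),(270,205))}
P=[.5681,.0693,-.0956]
D={n:proj(n,T(P,[[-.085,.1,.02]]))[0] for n in I}
j=fit(Q,box(.26,.29,0,.018),P,keep=lambda n,d:np.hypot(*(d-D[n]))>32)
Qb={}
for n,c in (('top',(353,233)),('scene',(147,208))):
    hsv=cv2.cvtColor(I[n],cv2.COLOR_RGB2HSV)
    print(n,I[n][c[1],c[0]-10:c[0]+11:5].tolist(), I[n][c[1]+30,c[0]].tolist())
    m=cv2.inRange(cv2.cvtColor(I[n],cv2.COLOR_RGB2GRAY),140,255)
    Qb[n]=hull(0,m,c);print(cv2.contourArea(Qb[n]),cv2.boundingRect(Qb[n]))
try: fit({'top':Qb['top'],'scene':Qb['scene']},box(.05,.1,0,.014),[.45,-.316,1.15])
except Exception as e: print(e)
c=[ray('top',[v],.03)[0] for v in ((160+105/5,130+368/5),(160+120/5,130+333/5))]
print(c,'dial axis',T(j[2],[[-.085,.1,0]]))
E
```

```text
['top'] [ 0.5676  0.0705 -0.0934] 0.16872398300750838
['scene'] [ 0.5677  0.0681 -0.0914] 0.12438805167902806
['top', 'scene'] [ 0.5676  0.0696 -0.0924] 0.2976751880393553
top [[151, 160, 163], [70, 74, 66], [105, 112, 109], [156, 157, 162], [142, 148, 150]] [103, 103, 94]
527.0 (335, 220, 37, 28)
scene [[203, 207, 195], [107, 109, 100], [100, 102, 95], [107, 109, 100], [130, 132, 124]] [212, 116, 143]
518.0 (128, 198, 38, 18)
['top'] [ 0.4683 -0.3306  1.2345] 5.518320037506966
['scene'] [ 0.4351 -0.3215 -0.3909] 0.6598963598965254
['top', 'scene'] [ 0.4408 -0.3214 -0.3648] 1.250133466435864
[array([0.4978, 0.182 , 0.03  ]), array([0.5189, 0.1752, 0.03  ])] dial axis [[0.4922 0.177  0.    ]]
```

```bash
cat >> h.py <<'E'
def pose():
    s=sense();R=cv2.Rodrigues(np.array(s['tcp_rot'],float))[0]
    return np.array(s['tool_pos']),np.arctan2(R[1,0],R[0,0]),s
def local(dx,dy,th): return dx*np.cos(th)+dy*np.sin(th), dx*np.sin(th)-dy*np.cos(th)  # tool x, tool y (z down)
def go(tx,ty,tz,tth,n,polar=False):
    p,th,s=pose(); rows=[]
    r0,a0=np.hypot(*p[:2]),np.arctan2(p[1],p[0]);r1,a1=np.hypot(tx,ty),np.arctan2(ty,tx)
    x,y,z,t=p[0],p[1],p[2],th; d=(tth-th+np.pi)%(2*np.pi)-np.pi if not polar else tth-th
    for i in range(1,n+1):
        f=i/n
        if polar: r=r0+(r1-r0)*f;a=a0+(a1-a0)*f;X,Y=r*np.cos(a),r*np.sin(a)
        else: X,Y=p[0]+(tx-p[0])*f,p[1]+(ty-p[1])*f
        lx,ly=np.round(local(X-x,Y-y,t),4); lz=round(-(p[2]+(tz-p[2])*f-z),4); w=round(-np.degrees(th+d*f-t),1)
        rows.append(dict(x=lx,y=ly,z=lz,yaw=w))
        x+=lx*np.cos(t)+ly*np.sin(t); y+=lx*np.sin(t)-ly*np.cos(t); z-=lz; t-=np.radians(w)
    for r in rows: print(json.dumps({k:float(v) for k,v in r.items() if v}),end=',\n')
E
python3 - <<'E'
from h import *
np.set_printoptions(precision=4,suppress=True)
I={n:capture(n) for n in('top','scene')}
Qb={}
for n,c in (('top',(353,233)),('scene',(147,208))):
    m=cv2.inRange(cv2.cvtColor(I[n],cv2.COLOR_RGB2GRAY),132,255); Qb[n]=hull(0,m,c);print(cv2.contourArea(Qb[n]))
X=box(.05,.1,0,.014)+box(.014,.04,.014,.047)
fit(Qb,X,[.441,-.321,-.39],off=0.0)
print(pose()[:2])
go(.4922,.177,.15,2.75,18,True)
E
```

```text
553.5
106089.5
['top'] [ 0.4438 -0.3207 -0.355 ] 0.7305287503694268
['scene'] [ 0.6547 -0.0565 -0.0514] 177.70180437537206
['top', 'scene'] [ 0.5938 -0.1155 -3.1746] 173.8410386399241
(array([ 0.1694, -0.6533,  0.2274]), np.float64(0.2537810111039527))
{"x": 0.0615, "y": -0.0113, "z": 0.0043, "yaw": -7.9},
{"x": 0.0611, "y": -0.0084, "z": 0.0043, "yaw": -8.0},
{"x": 0.0607, "y": -0.0057, "z": 0.0043, "yaw": -7.9},
{"x": 0.0601, "y": -0.0029, "z": 0.0043, "yaw": -8.0},
{"x": 0.0594, "y": -0.0001, "z": 0.0043, "yaw": -7.9},
{"x": 0.0586, "y": 0.0024, "z": 0.0043, "yaw": -8.0},
{"x": 0.0576, "y": 0.0049, "z": 0.0043, "yaw": -7.9},
{"x": 0.0566, "y": 0.0074, "z": 0.0043, "yaw": -8.0},
{"x": 0.0555, "y": 0.0098, "z": 0.0043, "yaw": -7.9},
{"x": 0.0542, "y": 0.012, "z": 0.0043, "yaw": -8.0},
{"x": 0.0529, "y": 0.0143, "z": 0.0043, "yaw": -7.9},
{"x": 0.0515, "y": 0.0163, "z": 0.0043, "yaw": -7.9},
{"x": 0.05, "y": 0.0183, "z": 0.0043, "yaw": -8.0},
{"x": 0.0484, "y": 0.0202, "z": 0.0043, "yaw": -7.9},
{"x": 0.0469, "y": 0.0219, "z": 0.0043, "yaw": -8.0},
{"x": 0.0451, "y": 0.0237, "z": 0.0043, "yaw": -7.9},
{"x": 0.0434, "y": 0.0251, "z": 0.0043, "yaw": -8.0},
{"x": 0.0416, "y": 0.0267, "z": 0.0043, "yaw": -7.9},
```

arm_command(
  steps=[
    {"x": 0.061,"y": -0.011,"yaw": -8,"gripper": -1},
    {"x": 0.061,"y": -0.008,"yaw": -8},
    {"x": 0.061,"y": -0.006,"yaw": -8},
    {"x": 0.06,"y": -0.003,"yaw": -8},
    {"x": 0.059,"y": 0,"yaw": -8},
    {"x": 0.059,"y": 0.002,"z": 0.005,"yaw": -8},
    {"x": 0.058,"y": 0.005,"z": 0.005,"yaw": -8},
    {"x": 0.057,"y": 0.007,"z": 0.005,"yaw": -8},
    {"x": 0.055,"y": 0.01,"z": 0.005,"yaw": -8},
    {"x": 0.054,"y": 0.012,"z": 0.005,"yaw": -8},
  ],
  grip_force=30,
)

```text
invalid input
```

```bash
python3 - <<'E'
from h import *
p,th,s=pose();print(p,th,s['joint_positions'].round(2))
go(.4922,.177,.15,2.75,8,True)
E
```

```text
[ 0.16942728 -0.6533342   0.2274441 ] 0.2537810111039527 [ 1.17  0.43  0.07  1.61 -0.03  1.11 -0.07]
{"x": 0.1353, "y": -0.0331, "z": 0.0097, "yaw": -17.9},
{"x": 0.1341, "y": -0.0188, "z": 0.0097, "yaw": -17.9},
{"x": 0.1314, "y": -0.005, "z": 0.0096, "yaw": -17.8},
{"x": 0.1274, "y": 0.0076, "z": 0.0097, "yaw": -17.9},
{"x": 0.1222, "y": 0.0197, "z": 0.0097, "yaw": -17.9},
{"x": 0.1158, "y": 0.0307, "z": 0.0097, "yaw": -17.9},
{"x": 0.1086, "y": 0.0407, "z": 0.0097, "yaw": -17.8},
{"x": 0.1006, "y": 0.0493, "z": 0.0096, "yaw": -17.9},
```

arm_command(
  steps=[
    {"x": 0.061,"y": -0.011,"z": 0,"yaw": -8,"gripper": -1},
    {"x": 0.061,"y": -0.008,"z": 0,"yaw": -8,"gripper": -1},
    {"x": 0.061,"y": -0.006,"z": 0,"yaw": -8,"gripper": -1},
    {"x": 0.06,"y": -0.003,"z": 0,"yaw": -8,"gripper": -1},
    {"x": 0.059,"y": 0,"z": 0,"yaw": -8,"gripper": -1},
    {"x": 0.059,"y": 0.002,"z": 0.005,"yaw": -8,"gripper": -1},
    {"x": 0.058,"y": 0.005,"z": 0.005,"yaw": -8,"gripper": -1},
    {"x": 0.057,"y": 0.007,"z": 0.005,"yaw": -8,"gripper": -1},
    {"x": 0.055,"y": 0.01,"z": 0.005,"yaw": -8,"gripper": -1},
    {"x": 0.054,"y": 0.012,"z": 0.005,"yaw": -8,"gripper": -1},
  ],
  grip_force=30,
)

```text
time_s: 2.45
tool_pos: [0.5434, -0.2236, 0.2025]
tcp_rot: [2.126, 2.312, 0.0]
ft_force: [0.8, -1.0, -0.4]
finger_gap: 0.0941
gripper_force: 0.0
```

```bash
python3 - <<'E'
from h import *
p,th,s=pose();print(p,th,s['joint_positions'].round(2))
go(.4922,.177,.15,2.75,9,True)
E
```

```text
[ 0.54343371 -0.2235919   0.20246056] 1.6546580797230503 [ 0.61  0.34 -0.4   1.81  0.15  1.02  0.23]
{"x": 0.0463, "y": 0.0135, "z": 0.0058, "yaw": -7.0},
{"x": 0.0452, "y": 0.0152, "z": 0.0059, "yaw": -6.9},
{"x": 0.0441, "y": 0.0165, "z": 0.0058, "yaw": -7.0},
{"x": 0.0429, "y": 0.0181, "z": 0.0058, "yaw": -7.0},
{"x": 0.0416, "y": 0.0194, "z": 0.0058, "yaw": -7.0},
{"x": 0.0404, "y": 0.0208, "z": 0.0059, "yaw": -6.9},
{"x": 0.039, "y": 0.0219, "z": 0.0058, "yaw": -7.0},
{"x": 0.0377, "y": 0.0231, "z": 0.0058, "yaw": -7.0},
{"x": 0.0363, "y": 0.0242, "z": 0.0059, "yaw": -7.0},
```

arm_command(
  steps=[
    {"x": 0.046,"y": 0.014,"z": 0.006,"yaw": -7,"gripper": -1},
    {"x": 0.045,"y": 0.015,"z": 0.006,"yaw": -7,"gripper": -1},
    {"x": 0.044,"y": 0.017,"z": 0.006,"yaw": -7,"gripper": -1},
    {"x": 0.043,"y": 0.018,"z": 0.006,"yaw": -7,"gripper": -1},
    {"x": 0.042,"y": 0.019,"z": 0.006,"yaw": -7,"gripper": -1},
    {"x": 0.04,"y": 0.021,"z": 0.006,"yaw": -7,"gripper": -1},
    {"x": 0.039,"y": 0.022,"z": 0.006,"yaw": -7,"gripper": -1},
    {"x": 0.038,"y": 0.023,"z": 0.006,"yaw": -7,"gripper": -1},
    {"x": 0.036,"y": 0.024,"z": 0.006,"yaw": -7,"gripper": -1},
    {"x": 0,"y": 0,"z": 0,"yaw": 0,"gripper": -1},
  ],
)

```text
time_s: 3.7
tool_pos: [0.4916, 0.1776, 0.1485]
tcp_rot: [-0.602, -3.083, -0.001]
ft_force: [0.5, 0.3, -0.4]
finger_gap: 0.0941
gripper_force: 0.0
```

```bash
python3 - <<'E'
from h import *
p,th,s=pose();print(p,th,s['joint_positions'].round(2),s['ft_force'].round(1))
go(.4922,.177,.056,2.75,4)
im=capture('scene')[125:245,230:350]
cv2.imwrite('pics/d.png',cv2.resize(im,(600,600),interpolation=cv2.INTER_CUBIC)[:,:,::-1])
E
```

```text
[0.49163824 0.17755209 0.14850267] 2.755708273932826 [ 0.17  0.36 -0.77  1.99  0.32  0.91  0.43] [ 0.5  0.3 -0.4]
{"x": -0.0002, "y": -0.0001, "z": 0.0231, "yaw": 0.1},
{"x": -0.0002, "z": 0.0232, "yaw": 0.1},
{"x": -0.0001, "y": -0.0001, "z": 0.0231},
{"x": -0.0002, "y": -0.0001, "z": 0.0231, "yaw": 0.1},
```

View pics/d.png

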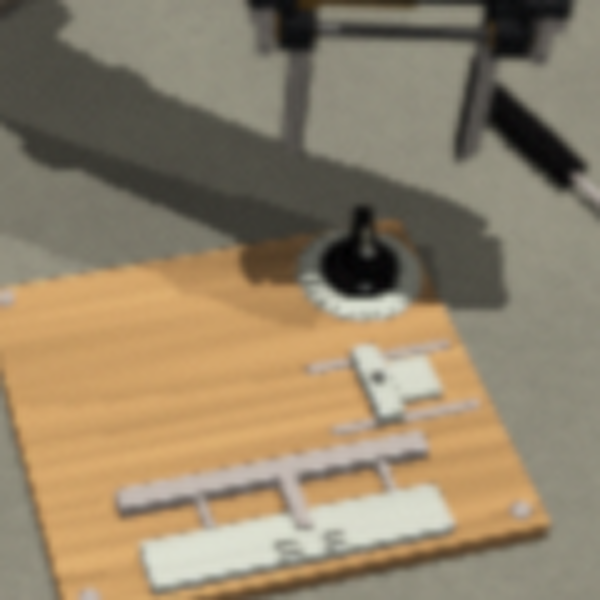

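The picture shows the open fingers straddling the dial (dial at crop (360,265)), with the bar along the line of sight and the stop and fence free.

arm_command(
  steps=[
    {"x": 0,"y": 0,"z": 0.031,"yaw": 0,"gripper": -1},
    {"x": 0,"y": 0,"z": 0.031,"yaw": 0,"gripper": -1},
    {"x": 0,"y": 0,"z": 0.031,"yaw": 0,"gripper": -1},
    {"x": 0,"y": 0,"z": 0,"yaw": 0,"gripper": 1},
    {"x": 0,"y": 0,"z": 0,"yaw": 0,"gripper": 1},
    {"x": 0,"y": 0,"z": 0,"yaw": 0,"gripper": 1},
    {"x": 0,"y": 0,"z": 0,"yaw": 0,"gripper": 1},
    {"x": 0,"y": 0,"z": 0,"yaw": 0,"gripper": 1},
    {"x": 0,"y": 0,"z": 0,"yaw": 0,"gripper": 1},
  ],
  grip_force=15,
)

```text
time_s: 4.88
tool_pos: [0.4932, 0.1747, 0.0557]
tcp_rot: [0.612, 3.081, 0.0]
ft_force: [0.2, 0.1, -0.9]
finger_gap: 0.0375
gripper_force: 0.0
```

```bash
python3 - <<'E'
from h import *
p,th,s=pose();print(p,th,s['joint_positions'].round(2),s['ft_force'].round(1),s['ft_torque'].round(2),s['finger_gap'],s['gripper_force'])
E
```

```text
[0.49321227 0.17470893 0.0556918 ] 2.749581972714833 [ 0.09  0.5  -0.68  2.05  0.46  0.75  0.31] [ 0.2  0.1 -0.9] [ 0.04 -0.13 -0.03] 0.037450450860958835 0.0
```

arm_command(
  steps=[
    {"x": 0.002,"y": 0.002,"z": 0,"yaw": 0,"gripper": 1},
    {"x": 0,"y": 0,"z": 0,"yaw": 0,"gripper": 1},
    {"x": 0,"y": 0,"z": 0,"yaw": 0,"gripper": 1},
    {"x": 0,"y": 0,"z": 0,"yaw": 0,"gripper": 1},
  ],
  grip_force=15,
)

```text
time_s: 5.38
tool_pos: [0.4922, 0.1781, 0.0556]
tcp_rot: [0.611, 3.081, 0.002]
ft_force: [1.9, 6.0, -3.4]
finger_gap: 0.0121
gripper_force: 14.9
```

```bash
python3 - <<'E'
from h import *
p,th,s=pose();print(p,th,s['joint_positions'].round(2),s['ft_force'].round(1),s['ft_torque'].round(2),s['finger_gap'],s['gripper_force'])
E
```

```text
[0.49224875 0.178119   0.05558003] 2.7502336070384015 [ 0.09  0.5  -0.68  2.05  0.46  0.75  0.3 ] [ 1.9  6.  -3.4] [ 1.29 -0.49  0.18] 0.012148312617182896 14.943818897008896
```

arm_command(
  steps=[
    {"x": 0,"y": 0.001,"z": 0,"yaw": 0,"gripper": 1},
    {"x": 0,"y": 0,"z": 0,"yaw": 0,"gripper": 1},
    {"x": 0,"y": 0,"z": 0,"yaw": 8,"gripper": 1},
    {"x": 0,"y": 0,"z": 0,"yaw": 8,"gripper": 1},
    {"x": 0,"y": 0,"z": 0,"yaw": 8,"gripper": 1},
    {"x": 0,"y": 0,"z": 0,"yaw": 8,"gripper": 1},
    {"x": 0,"y": 0,"z": 0,"yaw": 0,"gripper": 1},
  ],
  grip_force=50,
)

```text
time_s: 6.25
tool_pos: [0.4928, 0.1788, 0.0556]
tcp_rot: [1.438, 2.793, 0.002]
ft_force: [3.0, 3.9, -4.2]
finger_gap: 0.0116
gripper_force: 50.0
```

```bash
python3 - <<'E'
from h import *
p,th,s=pose();print(p,th,s['joint_positions'].round(2),s['ft_force'].round(1),s['ft_torque'].round(2),s['finger_gap'],s['gripper_force'])
E
```

```text
[0.49277018 0.17878912 0.05559077] 2.1905559512834443 [-0.02  0.47 -0.55  2.05  0.37  0.72 -0.18] [ 3.   3.9 -4.2] [ 1.06 -0.66 -0.19] 0.011604461583466034 49.9652498960495
```

Turning well (moment about z −0.19, as the stiff dial should give). Remaining: 2.19 → 1.55 rad ≈ 36.7°.

arm_command(
  steps=[
    {"x": 0,"y": 0,"z": 0,"yaw": 8,"gripper": 1},
    {"x": 0,"y": 0,"z": 0,"yaw": 8,"gripper": 1},
    {"x": 0,"y": 0,"z": 0,"yaw": 8,"gripper": 1},
    {"x": 0,"y": 0,"z": 0,"yaw": 8,"gripper": 1},
    {"x": 0,"y": 0,"z": 0,"yaw": 4.5,"gripper": 1},
    {"x": 0,"y": 0,"z": 0,"yaw": 0,"gripper": 1},
    {"x": 0,"y": 0,"z": 0,"yaw": 0,"gripper": 1},
  ],
  grip_force=50,
)

```text
time_s: 7.12
tool_pos: [0.4935, 0.179, 0.0556]
tcp_rot: [2.238, 2.205, 0.004]
ft_force: [6.5, 5.7, -9.0]
finger_gap: 0.0112
gripper_force: 49.9
```

```bash
python3 - <<'E'
from h import *
p,th,s=pose();print(p,th,s['joint_positions'].round(2),s['ft_force'].round(1),s['ft_torque'].round(2),s['finger_gap'],s['gripper_force'])
E
```

```text
[0.49345179 0.17897582 0.05558109] 1.5558283002716622 [-0.14  0.44 -0.4   2.06  0.27  0.69 -0.73] [ 6.5  5.7 -9. ] [ 1.38 -1.66 -0.05] 0.011151307805013309 49.90905940532684
```

arm_command(
  steps=[
    {"x": 0,"y": 0,"z": 0,"yaw": 0,"gripper": -1},
    {"x": 0,"y": 0,"z": 0,"yaw": 0,"gripper": -1},
    {"x": 0,"y": 0,"z": 0,"yaw": 0,"gripper": -1},
    {"x": 0,"y": 0,"z": -0.05,"yaw": 0,"gripper": -1},
    {"x": 0,"y": 0,"z": -0.05,"yaw": 0,"gripper": -1},
    {"x": -0.06,"y": 0,"z": -0.01,"yaw": 0,"gripper": -1},
    {"x": -0.06,"y": 0,"z": 0,"yaw": 0,"gripper": -1},
    {"x": -0.06,"y": 0,"z": 0,"yaw": 0,"gripper": -1},
  ],
  grip_force=30,
)

```text
time_s: 8.12
tool_pos: [0.4891, -0.0036, 0.1659]
tcp_rot: [2.239, 2.203, 0.001]
ft_force: [0.4, 0.8, 0.2]
finger_gap: 0.0884
gripper_force: 0.0
```

```bash
python3 - <<'E'
from h import *
np.set_printoptions(precision=4,suppress=True)
p,th,s=pose();print(p,th)
I={n:capture(n) for n in('top','scene')}
J=[.5676,.0696,-.0924]
C=np.zeros((600,800,3),np.uint8)
C[:500,:400]=cv2.resize(I['top'][160:260,150:230],(400,500),interpolation=cv2.INTER_CUBIC)
C[:500,400:]=cv2.resize(I['scene'][140:240,270:350],(400,500),interpolation=cv2.INTER_CUBIC)
cv2.imwrite('pics/e.png',np.clip(C*1.4,0,255).astype(np.uint8)[:,:,::-1])
for n,o in (('top',(150,160,0)),('scene',(270,140,400))):
    q=np.array([1.0,1.25,1.5,1.75])
    X=[[-.085+.023*np.cos(a),.1-.023*np.sin(a),.061] for a in q]+[[-.085,.1,.061],[-.017,.045,.03],[.039,.045,.03]]
    print(n,((proj(n,T(J,X))-o[:2]+.5)*5+[o[2],0]).round(0).tolist())
Qb={}
for n,c,th in (('top',(353,233),132),('scene',(147,208),140)):
    m=cv2.inRange(cv2.cvtColor(I[n],cv2.COLOR_RGB2GRAY),th,255)
    k=np.zeros_like(m);k[c[1]-25:c[1]+25,c[0]-30:c[0]+30]=255
    Qb[n]=hull(0,m&k,c);print(cv2.contourArea(Qb[n]),cv2.boundingRect(Qb[n]))
X=box(.05,.1,0,.014)+box(.014,.04,.014,.047)
fit(Qb,X,[.441,-.321,-.37],off=0.0)
E
```

```text
[ 0.4891 -0.0036  0.1659] 1.554469877954601
top [[194.0, 204.0], [197.0, 214.0], [197.0, 224.0], [194.0, 233.0], [156.0, 220.0], [279.0, 131.0], [296.0, 39.0]]
scene [[544.0, 171.0], [538.0, 166.0], [533.0, 160.0], [531.0, 154.0], [567.0, 152.0], [514.0, 277.0], [543.0, 346.0]]
578.5 (335, 219, 38, 29)
2347.0 (117, 183, 60, 50)
['top'] [ 0.4439 -0.3215 -0.3724] 0.48763081922124524
['scene'] [ 0.4557 -0.3195 -0.0413] 13.282589676091385
['top', 'scene'] [ 0.4444 -0.3213 -0.3148] 11.172398927536854
```

View pics/e.png

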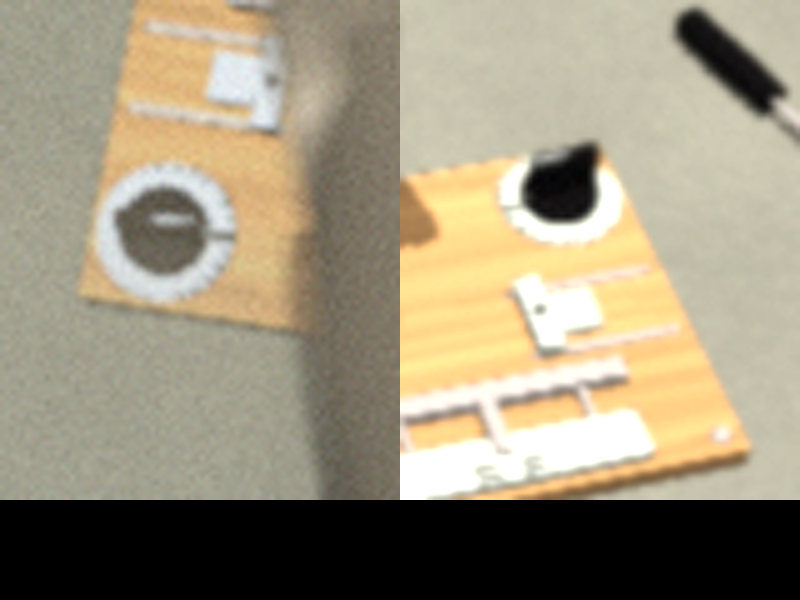

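```bash
python3 - <<'E'
from h import *
np.set_printoptions(precision=4,suppress=True)
J=[.5676,.0696,-.0924]
for rep in range(3):
  I={n:capture(n).astype(float).mean(2) for n in('top','scene')}
  for n in I:
    im=I[n]
    c=proj(n,T(J,[[-.085,.1,.061],[-.085,.1,.03]]))
    r0,c0=(196,174) if n=='top' else (166,292)
    W=im[r0:r0+16,c0:c0+22] if n=='top' else im[r0:r0+14,c0:c0+18]
    if rep==0: print(n,c,r0,c0);print(W.astype(int))
    if n=='top':
        m=[(x+c0,y+r0,W[y,x]-95) for y in range(4,11) for x in range(3,14) if W[y,x]>95 and 176<=x+c0<=187 and 201<=y+r0<=206]
        m=np.array(m); w=m[:,2];mu=(m[:,:2]*w[:,None]).sum(0)/w.sum();C=np.cov(m[:,:2].T,aweights=w)
        v=np.linalg.eigh(C)[1][:,1];v*=np.sign(v[0])
        a=ray('top',[mu,mu+v*3],.061); d=a[1]-a[0]
        print('line at',mu,'dir',v,'q',-(np.arctan2(d[1],d[0])-J[2]), a[0])
E
```

```text
top [[180.7579 203.5855]
 [182.5397 205.6057]] 196 174
[[154 161 161 164 162 158 157 151 145 143 152 162 167 165 163 164 156 147
  147 135 126 119]
 [158 164 164 165 148 136 124 114 100 105 114 125 137 153 162 164 160 158
  158 144 126 121]
 [167 164 159 145 114  93  77  72  70  72  66  79  94 117 147 158 165 167
  168 152 135 123]
 [162 148 135 108  84  58  59  58  63  58  61  58  67  78 110 145 162 166
  166 163 148 122]
 [159 135 101  73  62  63  64  61  64  63  65  62  65  60  82 111 144 164
  164 159 146 123]
 [120 101  77  64  58  66  66  65  64  59  58  60  60  57  60  79 112 150
  164 162 153 138]
 [ 76  68  63  64  64  65  72  81  84  82  82  70  72  73  66  63  88 135
  159 165 163 153]
 [ 63  70  67  68  66  70  94 117 129 129 125 123 108  98  96  67  76 114
  154 162 164 152]
 [ 64  68  69  65  65  72  89 107 116 119 121 114 104 101  92  68  72 103
  144 161 162 153]
 [ 68  63  65  65  69  65  73  76  78  81  80  76  78  72  69  68  85 108
  138 157 157 158]
 [ 78  62  62  70  63  63  66  62  63  58  60  61  64  59  63  69  88 103
  114 119 121 120]
 [ 87  66  62  69  66 
[... 1127 characters left out ...]
188 159  86  47  39  28  21  17  14   7   6   7   6   9  39 102]
 [186 199 182 125  53  16  11   9  10   4   8   7   4   5   7  10  50 125]
 [200 195 152  80  25   6   6   7   5   6   9   5   5   6   6  13  54 134]
 [207 187 121  48   9   8   6   7   6   6   6   5   9   8   7  11  49 129]
 [206 177  97  30  12   5   9   5   7   4   8   5   7   7   8  11  40 112]
 [206 176  94  39  19   7   6   6   9   9  11   9  12  13  13  15  38 103]
 [206 177  98  50  23  11   8  10  12  12  15  15  12  14  14  15  41 109]]
line at [183.4699 203.3926] dir [0.9999 0.0171] q 1.437351415670162 [0.4932 0.1694 0.061 ]
line at [183.3718 203.3666] dir [ 0.9999 -0.0118] q 1.4080160274356075 [0.4932 0.1697 0.061 ]
```

```bash
python3 - <<'E'
from h import *
np.set_printoptions(precision=3,suppress=True)
J=[.5676,.0696,-.0924]
A={n:np.mean([capture(n).astype(float).mean(2) for _ in range(8)],0) for n in('top','scene')}
def q(n,pts,z=.061):
    a=ray(n,pts,z);l=np.polyfit(np.arange(len(a)),a[:,:2],1)[0];return -(np.arctan2(l[1],l[0])-J[2])
im=A['top'];P=[]
for c in range(180,189):
    w=np.clip(im[199:208,c]-66,0,None);P.append((c,(w*np.arange(199,208)).sum()/w.sum()))
print(np.array(P)[:,1],'q top',q('top',P[1:]),q('top',P[:-1]))
# stop: intensity profile along jig y at stop top z=.030, avg over x
for n in A:
    ys=np.arange(.030,.085,.001);prof=0
    for x in np.arange(-.012,.034,.002):
        uv=proj(n,T(J,[[x,y,.030] for y in ys])).astype(np.float32)
        prof=prof+cv2.remap(A[n].astype(np.float32),uv[:,0].copy(),uv[:,1].copy(),cv2.INTER_LINEAR).ravel()/23
    g=np.gradient(prof);print(n,[(int(round(y*1000)),int(v)) for y,v in zip(ys,prof)][::2])
E
```

```text
[203.338 203.373 203.365 203.407 203.416 203.471 203.504 202.921 201.341] q top 1.2267199897430896 1.3965326468622834
top [(30, 121), (32, 121), (34, 120), (36, 117), (38, 113), (40, 109), (42, 104), (44, 102), (46, 107), (48, 117), (50, 127), (52, 136), (54, 143), (56, 152), (58, 158), (60, 160), (62, 157), (64, 153), (66, 153), (68, 153), (70, 153), (72, 153), (74, 153), (76, 153), (78, 153), (80, 152), (82, 153), (84, 154)]
scene [(30, 155), (32, 155), (34, 152), (36, 147), (38, 138), (40, 131), (42, 136), (44, 156), (46, 180), (48, 193), (50, 193), (52, 192), (54, 193), (56, 196), (58, 198), (60, 196), (62, 193), (64, 191), (66, 191), (68, 191), (70, 189), (72, 189), (74, 189), (76, 190), (78, 191), (80, 191), (82, 190), (84, 187)]
```

The top picture shows the pointer at (150,220)→(183,218), slightly above the index line at (220,237). That gives q ≈ 1.45, and the stop face at about jig y 46 agrees. I'll regrip and turn it the last 0.05.

```bash
python3 - <<'E'
from h import *
go(.4945,.180,.166,1.6,4)
E
```

```text
{"x": 0.0455, "y": 0.0005, "z": -0.0001, "yaw": -0.7},
{"x": 0.0454, "y": 0.0011, "z": -0.0001, "yaw": -0.6},
{"x": 0.0454, "y": 0.0015, "z": -0.0002, "yaw": -0.7},
{"x": 0.0455, "y": 0.0021, "z": -0.0001, "yaw": -0.6},
```

arm_command(
  steps=[
    {"x": 0.0455,"y": 0.001,"z": 0,"yaw": -0.7,"gripper": -1},
    {"x": 0.0455,"y": 0.001,"z": 0,"yaw": -0.6,"gripper": -1},
    {"x": 0.0455,"y": 0.0015,"z": 0,"yaw": -0.7,"gripper": -1},
    {"x": 0.0455,"y": 0.002,"z": 0.01,"yaw": -0.6,"gripper": -0.5},
    {"x": 0,"y": 0,"z": 0.05,"yaw": 0,"gripper": 0},
    {"x": 0,"y": 0,"z": 0.05,"yaw": 0,"gripper": 0},
    {"x": 0,"y": 0,"z": 0,"yaw": 0,"gripper": 1},
    {"x": 0,"y": 0,"z": 0,"yaw": 0,"gripper": 1},
  ],
  grip_force=20,
)

```text
time_s: 10.32
tool_pos: [0.4955, 0.1807, 0.057]
tcp_rot: [2.189, 2.253, 0.002]
ft_force: [0.2, 0.1, -0.2]
finger_gap: 0.0474
gripper_force: 0.0
```

arm_command(
  steps=[
    {"x": 0,"y": 0,"z": 0,"yaw": 0,"gripper": 1},
    {"x": 0,"y": 0,"z": 0,"yaw": 0,"gripper": 1},
    {"x": 0,"y": 0,"z": 0,"yaw": 0,"gripper": 1},
    {"x": 0,"y": 0,"z": 0,"yaw": 0,"gripper": 1},
  ],
  grip_force=50,
)

```text
time_s: 10.82
tool_pos: [0.4937, 0.1802, 0.0559]
tcp_rot: [-2.189, -2.252, 0.002]
ft_force: [-10.3, -1.7, 11.8]
finger_gap: 0.0114
gripper_force: 49.8
```

```bash
python3 - <<'E'
from h import *
p,th,s=pose();print(p,th,s['ft_force'].round(1),s['ft_torque'].round(2),s['finger_gap'],s['gripper_force'])
E
```

```text
[0.49374551 0.18024376 0.05589395] 1.5993451492850996 [-10.3  -1.7  11.8] [-0.54  2.39 -0.24] 0.01142366896696223 49.826382994651794
```

arm_command(
  steps=[
    {"x": 0,"y": -0.0015,"z": 0,"yaw": 0,"gripper": 1},
    {"x": 0,"y": 0,"z": 0,"yaw": 2,"gripper": 1},
    {"x": 0,"y": 0,"z": 0,"yaw": 2,"gripper": 1},
    {"x": 0,"y": 0,"z": 0,"yaw": 0,"gripper": 1},
    {"x": 0,"y": 0,"z": 0,"yaw": 0,"gripper": 1},
  ],
  grip_force=50,
)

```text
time_s: 11.45
tool_pos: [0.4937, 0.1802, 0.0559]
tcp_rot: [2.268, 2.174, 0.001]
ft_force: [-0.5, -1.0, 7.4]
finger_gap: 0.0112
gripper_force: 49.9
```

arm_command(
  steps=[
    {"x": 0,"y": 0,"z": 0,"yaw": 0,"gripper": -1},
    {"x": 0,"y": 0,"z": 0,"yaw": 0,"gripper": -1},
    {"x": 0,"y": 0,"z": 0,"yaw": 0,"gripper": -1},
    {"x": 0,"y": 0,"z": -0.05,"yaw": 0,"gripper": -1},
    {"x": 0,"y": 0,"z": -0.05,"yaw": 0,"gripper": -1},
    {"x": -0.06,"y": 0,"z": -0.01,"yaw": 0,"gripper": -1},
    {"x": -0.06,"y": 0,"z": 0,"yaw": 0,"gripper": -1},
    {"x": -0.06,"y": 0,"z": 0,"yaw": 0,"gripper": -1},
    {"x": -0.06,"y": 0,"z": 0,"yaw": 0,"gripper": -1},
    {"x": -0.06,"y": 0,"z": 0,"yaw": 0,"gripper": -1},
  ],
  grip_force=30,
)

```text
time_s: 12.7
tool_pos: [0.4806, -0.1214, 0.1657]
tcp_rot: [2.267, 2.175, 0.0]
ft_force: [0.8, 0.2, -0.2]
finger_gap: 0.0937
gripper_force: 0.0
```

```bash
python3 - <<'E'
from h import *
np.set_printoptions(precision=3,suppress=True)
J=[.5676,.0696,-.0924]
A={n:np.mean([capture(n).astype(float).mean(2) for _ in range(8)],0) for n in('top','scene')}
cv2.imwrite('pics/avg.png',A['top'])
def q(n,pts,z=.061):
    a=ray(n,pts,z);l=np.polyfit(np.arange(len(a)),a[:,:2],1)[0];return -(np.arctan2(l[1],l[0])-J[2])
im=A['top'];P=[]
for c in range(180,188):
    w=np.clip(im[199:208,c]-66,0,None);P.append((c,(w*np.arange(199,208)).sum()/w.sum()))
print(np.array(P)[:,1],'q top',q('top',P[:-1]))
print(im[202:207,178:190].astype(int))
I=[]
for c in range(192,197):
    w=np.clip(158-im[203:211,c],0,None);I.append((c,(w*np.arange(203,211)).sum()/w.sum()))
print('index',np.array(I)[:,1], im[202:212,190:199].astype(int))
for n in A:
    ys=np.arange(.030,.065,.002);prof=0
    for x in np.arange(-.012,.034,.002):
        uv=proj(n,T(J,[[x,y,.030] for y in ys])).astype(np.float32)
        prof=prof+cv2.remap(A[n].astype(np.float32),uv[:,0].copy(),uv[:,1].copy(),cv2.INTER_LINEAR).ravel()/23
    print(n,[(int(round(y*1000)),int(v)) for y,v in zip(ys,prof)])
p,th,s=pose();print(p,th)
E
```

```text
[203.507 203.478 203.449 203.504 203.605 203.754 203.725 203.384] q top 1.4692218391093113
[[ 65  67  74  81  84  81  76  76  73  70  66  65]
 [ 70  74  94 118 126 119 110 108 102  94  82  67]
 [ 69  75  89 109 117 111 106 109 109 109  91  70]
 [ 67  67  70  78  81  79  79  86  88  92  83  70]
 [ 65  66  66  64  64  66  69  68  69  72  67  69]]
index [206.037 206.832 207.167 207.096 206.751] [[ 90 134 161 166 163 156 140 133 128]
 [ 75 115 150 164 164 150 137 131 130]
 [ 69  99 143 164 164 154 142 133 131]
 [ 75  99 136 158 160 156 145 136 132]
 [ 89 103 115 123 124 124 122 126 130]
 [ 86 108 112 107 102 101 103 120 131]
 [ 81 121 141 140 137 133 123 123 131]
 [ 90 133 158 160 152 149 139 129 131]
 [116 150 162 162 150 141 135 131 131]
 [138 158 161 159 150 134 129 130 132]]
top [(30, 130), (32, 130), (34, 130), (36, 131), (38, 129), (40, 127), (42, 122), (44, 123), (46, 134), (48, 151), (50, 158), (52, 158), (54, 156), (56, 158), (58, 159), (60, 159), (62, 155), (64, 153)]
scene [(30, 153), (32, 152), (34, 149), (36, 142), (38, 132), (40, 127), (42, 137), (44, 161), (46, 183), (48, 191), (50, 190), (52, 188), (54, 190), (56, 193), (58, 195), (60, 193), (62, 191), (64, 189)]
[ 0.481 -0.119  0.166] 1.5298584459098734[ WARN:0@16.673] global loadsave.cpp:1063 imwrite_ Unsupported depth image for selected encoder is fallbacked to CV_8U.
```

The dial now reads about 1.50 (pointer slope parallel to the index line, stop edge moved along). Next is the aluminium block.

```bash
python3 - <<'E'
from h import *
go(.4435,-.321,.14,1.196,5,True)
E
```

```text
{"x": -0.0397, "y": 0.0009, "z": 0.0051, "yaw": 3.8},
{"x": -0.0406, "y": 0.0004, "z": 0.0051, "yaw": 3.9},
{"x": -0.0413, "y": -0.0003, "z": 0.0051, "yaw": 3.8},
{"x": -0.042, "y": -0.0008, "z": 0.0051, "yaw": 3.8},
{"x": -0.0428, "y": -0.0016, "z": 0.0051, "yaw": 3.8},
```

arm_command(
  steps=[
    {"x": -0.04,"y": 0.001,"z": 0.005,"yaw": 4,"gripper": -1},
    {"x": -0.041,"y": 0,"z": 0.005,"yaw": 4,"gripper": -1},
    {"x": -0.041,"y": 0,"z": 0.005,"yaw": 4,"gripper": -1},
    {"x": -0.042,"y": -0.001,"z": 0.005,"yaw": 4,"gripper": -1},
    {"x": -0.042,"y": -0.001,"z": 0.005,"yaw": 3,"gripper": -1},
    {"x": 0,"y": 0,"z": 0,"yaw": 0,"gripper": -1},
  ],
)

```text
time_s: 14.25
tool_pos: [0.4411, -0.3234, 0.14]
tcp_rot: [-2.599, -1.764, 0.002]
ft_force: [0.7, 0.1, 0.4]
finger_gap: 0.0939
gripper_force: 0.0
```

```bash
python3 - <<'E'
from h import *
print(pose()[:2]); go(.4435,-.321,.075,1.196,2)
im=capture('scene'); im=im[140:260,70:230]
cv2.imwrite('pics/f.png',cv2.resize(im,(800,600),interpolation=cv2.INTER_CUBIC)[:,:,::-1])
p=pose()[0]
for z in (.06,.047,.014): print(z,((proj('scene',T([.4435,-.321,-.375],[[0,-.02,z],[0,.02,z]]))-[70,140]+.5)*5).round().tolist())
E
```

```text
(array([ 0.44107239, -0.32338345,  0.13998567]), np.float64(1.1927558779471104))
{"x": 0.0016, "y": 0.0007, "z": 0.0325, "yaw": -0.1},
{"x": 0.0015, "y": 0.0007, "z": 0.0325, "yaw": -0.1},
0.06 [[335.0, 290.0], [402.0, 292.0]]
0.047 [[341.0, 304.0], [407.0, 306.0]]
0.014 [[353.0, 338.0], [418.0, 341.0]]
```

View pics/f.png

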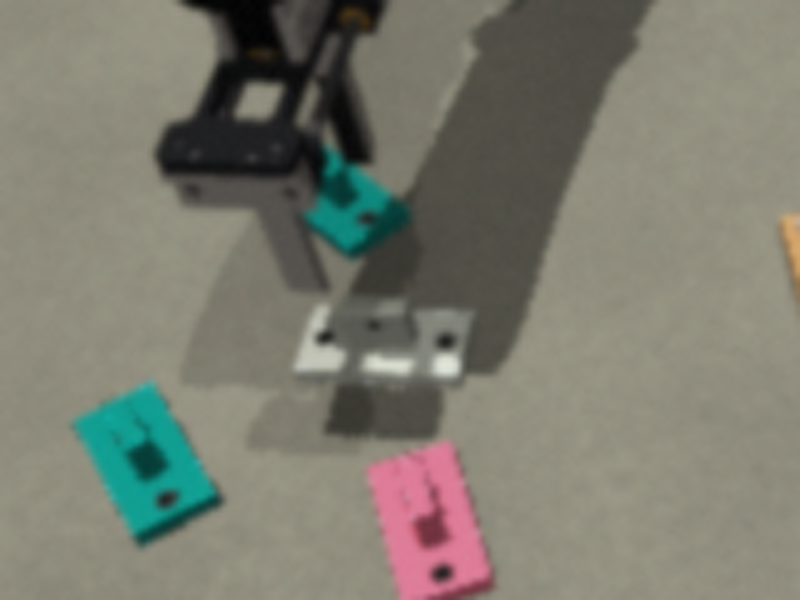

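The picture shows the aluminium block at (385,345) with its lug top at (337–410,304), matching the predicted pose. The fingers are above it and clear of the pink and turquoise ones.

arm_command(
  steps=[
    {"x": 0.0015,"y": 0.001,"z": 0.03,"yaw": 0,"gripper": -0.3},
    {"x": 0.0015,"y": 0.001,"z": 0.03,"yaw": 0,"gripper": -0.3},
    {"x": 0,"y": 0,"z": 0.02,"yaw": 0,"gripper": -0.3},
    {"x": 0,"y": 0,"z": 0.02,"yaw": 0,"gripper": -0.3},
    {"x": 0,"y": 0,"z": 0,"yaw": 0,"gripper": 1},
    {"x": 0,"y": 0,"z": 0,"yaw": 0,"gripper": 1},
    {"x": 0,"y": 0,"z": 0,"yaw": 0,"gripper": 1},
    {"x": 0,"y": 0,"z": 0,"yaw": 0,"gripper": 1},
    {"x": 0,"y": 0,"z": 0,"yaw": 0,"gripper": 1},
    {"x": 0,"y": 0,"z": 0,"yaw": 0,"gripper": 1},
  ],
  grip_force=10,
)

```text
time_s: 15.55
tool_pos: [0.4456, -0.3185, 0.0408]
tcp_rot: [-2.595, -1.771, 0.0]
ft_force: [-2.9, 0.7, 6.4]
finger_gap: 0.014
gripper_force: 10.0
```

arm_command(
  steps=[
    {"x": 0,"y": 0,"z": 0,"yaw": 0,"gripper": 1},
    {"x": 0,"y": 0,"z": 0,"yaw": 0,"gripper": 1},
  ],
  grip_force=50,
)

```text
time_s: 15.8
tool_pos: [0.4456, -0.3185, 0.0407]
tcp_rot: [-2.595, -1.771, 0.0]
ft_force: [-2.9, 0.8, 5.7]
finger_gap: 0.0135
gripper_force: 50.0
```

```bash
python3 - <<'E'
from h import *
p,th,s=pose();print(p,th,s['ft_force'].round(1),s['ft_torque'].round(2),s['finger_gap'],s['gripper_force'])
E
```

```text
[ 0.44560649 -0.31852449  0.04073559] 1.19778064434119 [-2.9  0.8  5.7] [ 0.25  0.55 -0.01] 0.013514612430029231 50.00229477882385
```

arm_command(
  steps=[
    {"x": 0,"y": 0,"z": -0.02,"yaw": 0,"gripper": 1},
    {"x": 0,"y": 0,"z": -0.03,"yaw": 0,"gripper": 1},
    {"x": 0,"y": 0,"z": -0.04,"yaw": 0,"gripper": 1},
    {"x": 0,"y": 0,"z": 0,"yaw": 0,"gripper": 1},
    {"x": 0,"y": 0,"z": 0,"yaw": 0,"gripper": 1},
  ],
  grip_force=50,
)

```text
time_s: 16.42
tool_pos: [0.4454, -0.3184, 0.1299]
tcp_rot: [-2.594, -1.771, 0.0]
ft_force: [-0.2, -0.5, -2.8]
finger_gap: 0.0139
gripper_force: 50.0
```

```bash
python3 - <<'E'
from h import *
p,th,s=pose();print(p,th,s['ft_force'].round(1),s['ft_torque'].round(2),s['finger_gap'],s['gripper_force'])
J=[.5676,.0696,-.0924]
t=T(J,[[-.005,-.027,0]])[0];print(t)
go(t[0],t[1],.13,1.478,9,True)
E
```

```text
[ 0.44535188 -0.31835586  0.12987361] 1.1978967056810355 [-0.2 -0.5 -2.8] [-0.01 -0.04 -0.03] 0.013903945491251492 49.99892592430115
[0.56013008 0.04317652 0.        ]
{"x": 0.0412, "y": 0.0104, "yaw": -1.8},
{"x": 0.0418, "y": 0.0085, "yaw": -1.8},
{"x": 0.0423, "y": 0.0065, "yaw": -1.7},
{"x": 0.0426, "y": 0.0046, "z": -0.0001, "yaw": -1.8},
{"x": 0.0429, "y": 0.0025, "yaw": -1.8},
{"x": 0.0432, "y": 0.0006, "yaw": -1.8},
{"x": 0.0432, "y": -0.0014, "yaw": -1.8},
{"x": 0.0432, "y": -0.0034, "yaw": -1.8},
{"x": 0.0432, "y": -0.0054, "yaw": -1.7},
```

arm_command(
  steps=[
    {"x": 0.041,"y": 0.01,"z": 0,"yaw": -1.8,"gripper": 1},
    {"x": 0.042,"y": 0.0085,"z": 0,"yaw": -1.8,"gripper": 1},
    {"x": 0.042,"y": 0.0065,"z": 0,"yaw": -1.8,"gripper": 1},
    {"x": 0.043,"y": 0.0045,"z": 0,"yaw": -1.8,"gripper": 1},
    {"x": 0.043,"y": 0.0025,"z": 0,"yaw": -1.8,"gripper": 1},
    {"x": 0.043,"y": 0.0005,"z": 0,"yaw": -1.8,"gripper": 1},
    {"x": 0.043,"y": -0.0015,"z": 0,"yaw": -1.8,"gripper": 1},
    {"x": 0.043,"y": -0.0035,"z": 0,"yaw": -1.8,"gripper": 1},
    {"x": 0.043,"y": -0.0055,"z": 0,"yaw": -1.7,"gripper": 1},
    {"x": 0,"y": 0,"z": 0,"yaw": 0,"gripper": 1},
  ],
)

```text
time_s: 17.68
tool_pos: [0.5581, 0.0466, 0.1291]
tcp_rot: [-2.313, -2.122, 0.001]
ft_force: [-0.5, -0.4, -2.4]
finger_gap: 0.0139
gripper_force: 50.0
```

arm_command(
  steps=[
    {"x": 0,"y": 0,"z": 0.02,"yaw": 0,"gripper": 1},
    {"x": 0,"y": 0,"z": 0.02,"yaw": 0,"gripper": 1},
    {"x": 0,"y": 0,"z": 0.02,"yaw": 0,"gripper": 1},
    {"x": 0,"y": 0,"z": 0.007,"yaw": 0,"gripper": 1},
    {"x": 0,"y": 0,"z": 0,"yaw": 0,"gripper": 1},
  ],
)

```text
time_s: 18.3
tool_pos: [0.5587, 0.0424, 0.0628]
tcp_rot: [-2.321, -2.116, 0.002]
ft_force: [-0.3, 0.4, -2.3]
finger_gap: 0.0136
gripper_force: 50.0
```

```bash
cat >> h.py <<'E'
J=[.5676,.0696,-.0924]
def jig(p): 
    c,s=np.cos(J[2]),np.sin(J[2]);d=np.array(p[:2])-J[:2];return np.array([c*d[0]+s*d[1],-s*d[0]+c*d[1]])*1000
def jf(f): c,s=np.cos(J[2]),np.sin(J[2]);return np.round([c*f[0]+s*f[1],-s*f[0]+c*f[1],f[2]],1)
def st():
    p,th,s=pose();print('t',round(s['time_s'],2),'jig',jig(p).round(1),'z',p[2].round(4),'th',round(th-np.pi/2-J[2],4),'F',jf(s['ft_force']),'M',s['ft_torque'].round(2),s['finger_gap'])
E
python3 - <<'E'
from h import *
np.set_printoptions(precision=4,suppress=True)
st()
ims=[capture('scene') for _ in range(1)]
cv2.imwrite('pics/g.png',cv2.resize(ims[0][140:260,190:350],(800,600),interpolation=cv2.INTER_CUBIC)[:,:,::-1])
E
```

```text
t 18.3 jig [ -6.4 -27.9] z 0.0628 th 0.0001 F [-0.3  0.4 -2.3] M [-0.07 -0.07  0.01] 0.013606134704012026
```

View pics/g.png

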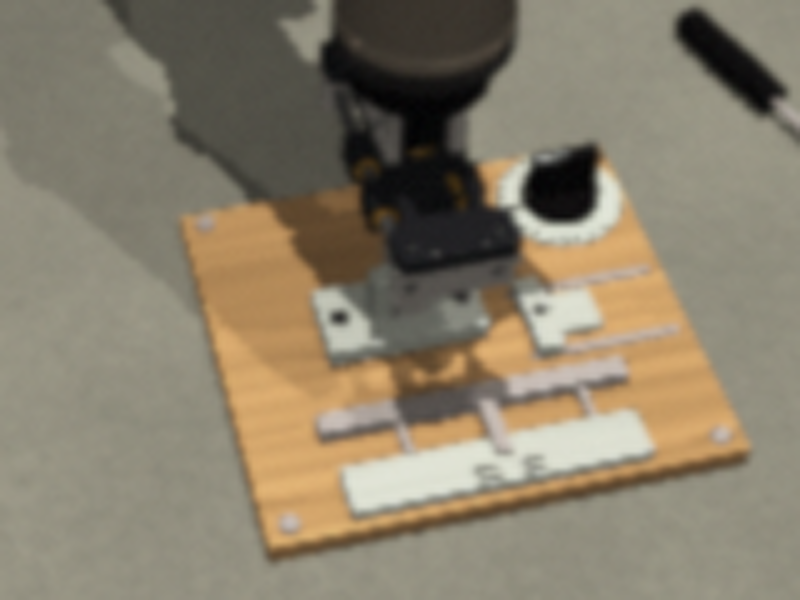

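The picture shows the block held level over the bare board at (400,320), its end facing the stop at (535,320), with the fence ahead at (470,395).

arm_command(
  steps=[
    {"x": 0.01,"y": 0,"z": 0.0025,"yaw": 0,"gripper": 1},
    {"x": 0.01,"y": 0,"z": 0,"yaw": 0,"gripper": 1},
    {"x": 0,"y": 0,"z": 0,"yaw": 0,"gripper": 1},
  ],
)

```text
time_s: 18.73
tool_pos: [0.5611, 0.0642, 0.0613]
tcp_rot: [-2.319, -2.119, -0.001]
ft_force: [-0.1, -0.0, -2.4]
finger_gap: 0.0136
gripper_force: 50.0
```

```bash
python3 -c "
from h import *
st()"
```

```text
t 18.73 jig [-5.9 -6. ] z 0.0613 th 0.0024 F [-0.1 -0.1 -2.4] M [ 0.   -0.08 -0.02] 0.013589062374506104
```

arm_command(
  steps=[
    {"x": 0.001,"y": 0,"z": 0,"yaw": 0,"gripper": 1},
    {"x": 0.001,"y": 0,"z": 0,"yaw": 0,"gripper": 1},
    {"x": 0,"y": 0,"z": 0,"yaw": 0,"gripper": 1},
  ],
)

```text
time_s: 19.1
tool_pos: [0.5612, 0.0646, 0.0611]
tcp_rot: [2.321, 2.117, 0.0]
ft_force: [-0.4, 0.5, -3.0]
finger_gap: 0.014
gripper_force: 50.0
```

```bash
python3 -c "
from h import *
st()"
```

```text
t 19.1 jig [-5.9 -5.6] z 0.0611 th 0.0004 F [-0.5  0.4 -3. ] M [ 0.   -0.11  0.  ] 0.01400605934336146
```

arm_command(
  steps=[
    {"x": 0.001,"y": 0,"z": 0,"yaw": 0,"gripper": 1},
    {"x": 0.001,"y": 0,"z": 0,"yaw": 0,"gripper": 1},
    {"x": 0,"y": 0,"z": 0,"yaw": 0,"gripper": 1},
  ],
)

```text
time_s: 19.48
tool_pos: [0.5613, 0.0668, 0.061]
tcp_rot: [-2.321, -2.117, -0.0]
ft_force: [-0.2, 0.2, -2.8]
finger_gap: 0.0137
gripper_force: 50.0
```

arm_command(
  steps=[
    {"x": 0.001,"y": 0,"z": 0,"yaw": 0,"gripper": 1},
    {"x": 0,"y": 0,"z": 0,"yaw": 0,"gripper": 1},
  ],
)

```text
time_s: 19.73
tool_pos: [0.5614, 0.0676, 0.061]
tcp_rot: [2.321, 2.117, -0.0]
ft_force: [-0.6, -1.2, -3.1]
finger_gap: 0.0135
gripper_force: 50.0
```

```bash
python3 -c "
from h import *
st()"
```

```text
t 19.73 jig [-6.  -2.6] z 0.061 th 0.0005 F [-0.5 -1.2 -3.1] M [-0.31  0.02 -0.02] 0.013541796472993266
```

Light contact with the stop (−1.2 N) at tool jig y −2.6. Lowering onto the board.

arm_command(
  steps=[
    {"x": -0.001,"y": 0,"z": 0,"yaw": 0,"gripper": 1},
    {"x": 0,"y": 0,"z": 0.001,"yaw": 0,"gripper": 1},
    {"x": 0,"y": 0,"z": 0.001,"yaw": 0,"gripper": 1},
    {"x": 0,"y": 0,"z": 0,"yaw": 0,"gripper": 1},
  ],
)

```text
time_s: 20.23
tool_pos: [0.5612, 0.0667, 0.0589]
tcp_rot: [-2.321, -2.117, 0.0]
ft_force: [0.4, -0.3, -1.7]
finger_gap: 0.0137
gripper_force: 50.0
```

```bash
python3 -c "
from h import *
st()"
```

```text
t 20.23 jig [-6.1 -3.5] z 0.0589 th 0.0006 F [ 0.4 -0.3 -1.7] M [-0.03 -0.08 -0.01] 0.013747574301508669
```

arm_command(
  steps=[
    {"x": 0,"y": 0,"z": 0.0005,"yaw": 0,"gripper": 1},
    {"x": 0,"y": 0,"z": 0,"yaw": 0,"gripper": 1},
  ],
)

```text
time_s: 20.48
tool_pos: [0.5613, 0.0667, 0.0587]
tcp_rot: [2.321, 2.117, 0.0]
ft_force: [-1.6, -0.1, 5.2]
finger_gap: 0.0136
gripper_force: 50.0
```

```bash
python3 -c "
from h import *
st()"
```

```text
t 20.48 jig [-6.  -3.4] z 0.0587 th 0.0006 F [-1.6 -0.2  5.2] M [-0.12  0.53  0.04] 0.013597597682630136
```

arm_command(
  steps=[
    {"x": 0,"y": 0.008,"z": 0,"yaw": 0,"gripper": 1},
    {"x": 0,"y": 0.008,"z": 0,"yaw": 0,"gripper": 1},
    {"x": 0,"y": 0.008,"z": 0,"yaw": 0,"gripper": 1},
    {"x": 0,"y": 0.008,"z": 0,"yaw": 0,"gripper": 1},
    {"x": 0,"y": 0,"z": 0,"yaw": 0,"gripper": 1},
    {"x": 0,"y": 0,"z": 0,"yaw": 0,"gripper": 1},
  ],
)

```text
time_s: 21.22
tool_pos: [0.5939, 0.0639, 0.0588]
tcp_rot: [2.321, 2.117, 0.002]
ft_force: [2.3, -0.1, 2.3]
finger_gap: 0.0138
gripper_force: 50.0
```

```bash
python3 -c "
from h import *
st()"
```

```text
t 21.23 jig [26.7 -3.3] z 0.0588 th 0.0005 F [2.3 0.1 2.3] M [-0.03 -0.73  0.02] 0.013761494977751329
```

arm_command(
  steps=[
    {"x": 0,"y": 0.003,"z": 0,"yaw": 0,"gripper": 1},
    {"x": 0,"y": 0.002,"z": 0,"yaw": 0,"gripper": 1},
    {"x": 0,"y": 0,"z": 0,"yaw": 0,"gripper": 1},
    {"x": 0,"y": 0,"z": 0,"yaw": 0,"gripper": 1},
  ],
)

```text
time_s: 21.72
tool_pos: [0.5969, 0.0636, 0.0588]
tcp_rot: [-2.32, -2.117, 0.003]
ft_force: [-10.4, 1.6, 14.4]
finger_gap: 0.0137
gripper_force: 50.0
```

```bash
python3 -c "
from h import *
st()"
```

```text
t 21.73 jig [29.7 -3.3] z 0.0588 th 0.001 F [-10.5   0.6  14.4] M [ 0.18  2.19 -0.02] 0.013685422691229803
```

arm_command(
  steps=[
    {"x": 0,"y": 0,"z": -0.001,"yaw": 0,"gripper": 1},
    {"x": 0,"y": 0,"z": 0,"yaw": 0,"gripper": 1},
    {"x": 0,"y": 0,"z": 0,"yaw": 0,"gripper": 1},
  ],
)

```text
time_s: 22.1
tool_pos: [0.598, 0.0631, 0.0592]
tcp_rot: [-2.321, -2.117, 0.001]
ft_force: [0.9, -0.7, -2.7]
finger_gap: 0.0137
gripper_force: 50.0
```

```bash
python3 -c "
from h import *
st()"
```

```text
t 22.1 jig [30.9 -3.6] z 0.0592 th 0.0004 F [ 1.  -0.6 -2.7] M [-0.02  0.01  0.05] 0.013696434029072928
```

arm_command(
  steps=[
    {"x": 0.0007,"y": 0.002,"z": 0,"yaw": 0,"gripper": 1},
    {"x": 0,"y": 0.002,"z": 0,"yaw": 0,"gripper": 1},
    {"x": 0,"y": 0,"z": 0,"yaw": 0,"gripper": 1},
    {"x": 0,"y": 0,"z": 0,"yaw": 0,"gripper": 1},
  ],
)

```text
time_s: 22.6
tool_pos: [0.602, 0.0635, 0.0593]
tcp_rot: [-2.321, -2.117, 0.001]
ft_force: [-3.7, -0.2, -4.4]
finger_gap: 0.0137
gripper_force: 50.0
```

```bash
python3 -c "
from h import *
st()"
```

```text
t 22.6 jig [34.8 -2.9] z 0.0593 th 0.0005 F [-3.7 -0.6 -4.4] M [-0.15  0.6  -0.11] 0.01371052729232319
```

arm_command(
  steps=[
    {"x": 0,"y": 0.002,"z": 0,"yaw": 0,"gripper": 1},
    {"x": 0,"y": 0.002,"z": 0,"yaw": 0,"gripper": 1},
    {"x": 0,"y": 0,"z": 0,"yaw": 0,"gripper": 1},
    {"x": 0,"y": 0,"z": 0,"yaw": 0,"gripper": 1},
  ],
)

```text
time_s: 23.1
tool_pos: [0.6059, 0.0632, 0.0594]
tcp_rot: [-2.321, -2.117, 0.001]
ft_force: [-5.4, -1.4, -3.5]
finger_gap: 0.0134
gripper_force: 50.0
```

```bash
python3 -c "
from h import *
st()"
```

```text
t 23.1 jig [38.7 -2.9] z 0.0594 th 0.0005 F [-5.3 -1.9 -3.5] M [-0.15  1.31 -0.15] 0.013398527742058311
```

arm_command(
  steps=[
    {"x": 0,"y": 0.0015,"z": 0,"yaw": 0,"gripper": 1},
    {"x": 0,"y": 0.001,"z": 0.0003,"yaw": 0,"gripper": 1},
    {"x": 0,"y": 0,"z": 0.0003,"yaw": 0,"gripper": 1},
    {"x": 0,"y": 0,"z": 0,"yaw": 0,"gripper": 1},
    {"x": 0,"y": 0,"z": 0,"yaw": 0,"gripper": 1},
  ],
)

```text
time_s: 23.72
tool_pos: [0.6083, 0.0631, 0.0589]
tcp_rot: [-2.321, -2.117, 0.001]
ft_force: [-6.4, -1.5, 0.5]
finger_gap: 0.0141
gripper_force: 50.0
```

```bash
python3 - <<'E'
from h import *
st()
a=np.mean([capture('scene').astype(float) for _ in range(6)],0)
a=np.clip(a[175:265,235:355],0,255).astype(np.uint8)
cv2.imwrite('pics/h.png',cv2.resize(a,(800,600),interpolation=cv2.INTER_CUBIC)[:,:,::-1])
X=[[.1145,0,.028],[.1215,0,.028],[.055+.052+.011,0,.03],[-.017,.045,.03],[.039,.045,.03]]
print(((proj('scene',T(J,X))-[235,175]+.5)*800/120).round())
E
```

```text
t 23.73 jig [41.1 -2.7] z 0.0589 th 0.0007 F [-6.2 -2.1  0.5] M [-0.25  1.67 -0.12] 0.014096946222189655
[[381. 383.]
 [386. 396.]
 [384. 387.]
 [385. 136.]
 [424. 227.]]
```

View pics/h.png

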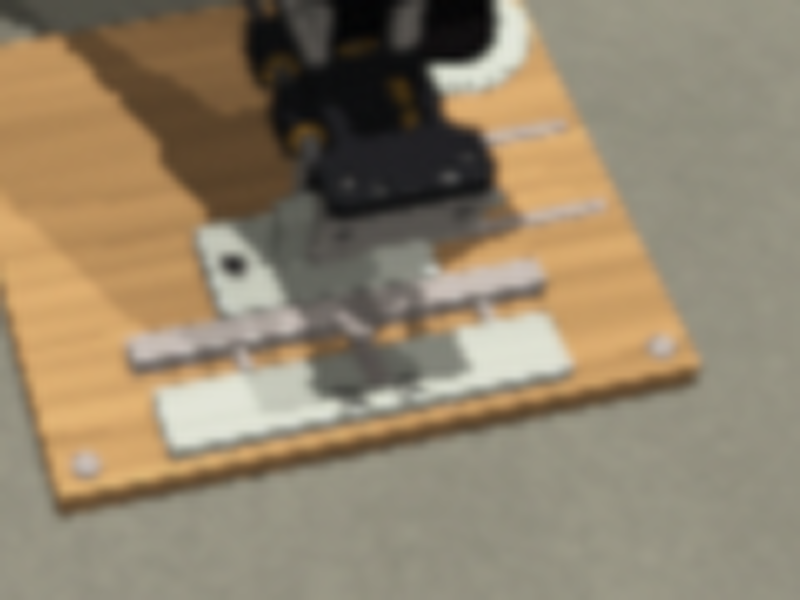

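```bash
python3 - <<'E'
from h import *
now={n:np.mean([capture(n).astype(float) for _ in range(6)],0).mean(2) for n in('scene','top')}
old={'scene':cv2.resize(cv2.imread('pics/a.png'),(512,384),interpolation=cv2.INTER_AREA).mean(2),'top':cv2.resize(cv2.imread('pics/b.png'),(512,384),interpolation=cv2.INTER_AREA).mean(2)}
xs=np.arange(.03,.13,.001)
def prof(im,n,ys,z=.03):
    r=0
    for y in ys:
        uv=proj(n,T(J,[[x,y,z] for x in xs])).astype(np.float32)
        r=r+cv2.remap(im.astype(np.float32),uv[:,0].copy(),uv[:,1].copy(),cv2.INTER_CUBIC).ravel()/len(ys)
    return r
for n in now:
  for nm,ys in (('y-90',np.arange(-.096,-.08,.002)),('y+75',np.arange(.066,.086,.002)),('tongue',[-.002,0,.002])):
    print(n,nm,'old',prof(old[n],n,ys)[::2].astype(int).tolist());print('     now',prof(now[n],n,ys)[::2].astype(int).tolist())
E
```

```text
scene y-90 old [152, 155, 157, 158, 157, 155, 153, 150, 149, 148, 149, 151, 155, 161, 168, 173, 175, 175, 171, 161, 141, 117, 102, 102, 116, 132, 144, 149, 150, 150, 149, 151, 157, 169, 183, 191, 196, 199, 201, 202, 202, 200, 198, 198, 198, 199, 197, 192, 176, 153]
     now [140, 143, 146, 148, 147, 144, 141, 139, 138, 137, 138, 140, 141, 141, 142, 144, 148, 155, 166, 177, 185, 189, 191, 189, 178, 153, 123, 107, 109, 127, 144, 156, 167, 184, 199, 207, 211, 214, 216, 217, 217, 215, 214, 213, 213, 215, 214, 210, 194, 164]
scene y+75 old [181, 179, 176, 174, 170, 157, 140, 125, 117, 117, 124, 135, 144, 154, 163, 170, 175, 177, 174, 165, 147, 124, 107, 101, 107, 119, 129, 136, 141, 144, 146, 149, 154, 164, 176, 184, 188, 191, 192, 194, 195, 197, 197, 198, 198, 198, 196, 191, 178, 155]
     now [76, 79, 79, 82, 86, 92, 98, 101, 100, 98, 102, 114, 132, 146, 155, 159, 162, 166, 173, 182, 188, 191, 192, 190, 180, 158, 128, 108, 105, 120, 139, 153, 163, 176, 191, 200, 204, 205, 206, 209, 210, 212, 212, 212, 212, 213, 213, 210, 196, 168]
scene tongue old [152, 155, 158, 159, 157, 154, 150, 148
[... 1160 characters left out ...]
7, 134, 120, 110]
     now [75, 77, 78, 77, 76, 77, 80, 82, 82, 81, 78, 75, 72, 70, 68, 66, 65, 64, 63, 63, 64, 64, 66, 66, 66, 67, 68, 69, 69, 69, 70, 71, 71, 71, 72, 73, 72, 73, 74, 74, 74, 75, 75, 76, 75, 76, 77, 77, 77, 77]
top tongue old [119, 117, 116, 117, 118, 117, 118, 118, 119, 111, 98, 86, 90, 111, 132, 147, 149, 144, 138, 136, 137, 140, 141, 140, 138, 138, 138, 140, 139, 139, 138, 140, 141, 142, 142, 142, 142, 144, 147, 151, 154, 155, 156, 156, 157, 153, 146, 137, 122, 111]
     now [49, 45, 45, 44, 44, 43, 43, 44, 44, 45, 45, 44, 43, 43, 41, 39, 41, 48, 59, 69, 77, 83, 85, 86, 86, 85, 84, 85, 84, 84, 83, 84, 85, 84, 85, 85, 85, 84, 84, 85, 86, 85, 85, 85, 85, 85, 85, 85, 86, 85]
```

The picture and edge profiles show the fence pushed back about 9.7 mm, the same at both ends, with the tongue tip between the lines. I'll add 1 mm to centre it, then check that it is steady.

arm_command(
  steps=[
    {"x": 0,"y": 0.001,"z": 0,"yaw": 0,"gripper": 1},
    {"x": 0,"y": 0,"z": 0.0001,"yaw": 0,"gripper": 1},
    {"x": 0,"y": 0,"z": 0,"yaw": 0,"gripper": 1},
    {"x": 0,"y": 0,"z": 0,"yaw": 0,"gripper": 1},
    {"x": 0,"y": 0,"z": 0,"yaw": 0,"gripper": 1},
    {"x": 0,"y": 0,"z": 0,"yaw": 0,"gripper": 1},
  ],
)

```text
time_s: 25.38
tool_pos: [0.6092, 0.063, 0.0589]
tcp_rot: [-2.321, -2.117, 0.001]
ft_force: [-8.3, -0.3, 1.5]
finger_gap: 0.0137
gripper_force: 50.0
```

```bash
python3 - <<'E'
from h import *
st()
a=np.mean([capture('scene').astype(float) for _ in range(6)],0)
im=a.mean(2);xs=np.arange(.07,.1,.0005)
for ys in (np.arange(-.096,-.08,.002),np.arange(.066,.086,.002)):
    r=0
    for y in ys:
        uv=proj('scene',T(J,[[x,y,.03] for x in xs])).astype(np.float32); r=r+cv2.remap(im.astype(np.float32),uv[:,0].copy(),uv[:,1].copy(),cv2.INTER_CUBIC).ravel()
    print('shift mm',xs[np.argmin(r)]*1000-75)
a=np.clip(a[130:230,240:340]*2.2,0,255).astype(np.uint8)
cv2.imwrite('pics/i.png',cv2.resize(a,(600,600),interpolation=cv2.INTER_CUBIC)[:,:,::-1]); st()
E
```

```text
t 25.38 jig [42.  -2.7] z 0.0589 th 0.0007 F [-8.3 -1.1  1.5] M [-0.19  1.78 -0.09] 0.01366942065807708
shift mm 11.000000000000014
shift mm 11.000000000000014
t 25.68 jig [42.1 -2.7] z 0.0589 th 0.0007 F [-7.1 -0.6  0.2] M [-0.15  1.79 -0.16] 0.013727433421609356
```

View pics/i.png

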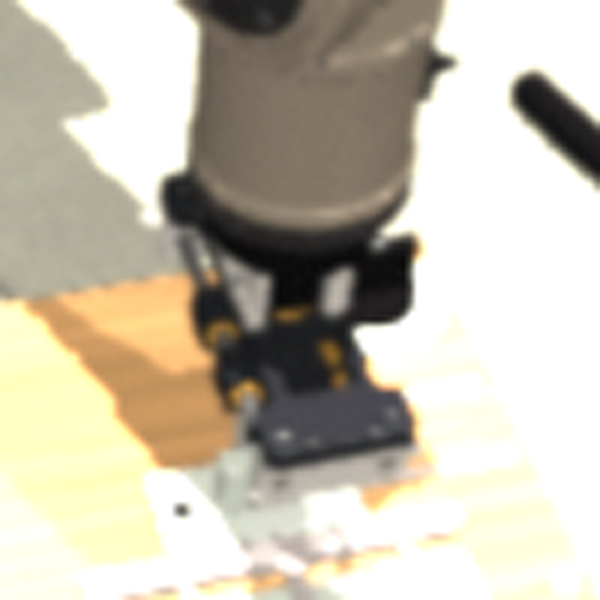

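The picture shows the gripper holding the block against the fence (block end with its hole at (180,510)). The stop is hidden behind the hand, so I'll add a small touch towards it and check the force.

arm_command(
  steps=[
    {"x": 0.0005,"y": 0,"z": 0,"yaw": 0,"gripper": 1},
    {"x": 0,"y": 0,"z": 0,"yaw": 0,"gripper": 1},
    {"x": 0,"y": 0,"z": 0,"yaw": 0,"gripper": 1},
    {"x": 0,"y": 0,"z": 0,"yaw": 0,"gripper": 1},
  ],
)

```text
time_s: 26.18
tool_pos: [0.6092, 0.063, 0.0589]
tcp_rot: [-2.321, -2.117, 0.002]
ft_force: [-6.9, -2.3, 1.5]
finger_gap: 0.0136
gripper_force: 50.0
```

```bash
python3 - <<'E'
from h import *
for _ in range(4): st();capture('scene')
E
```

```text
t 26.18 jig [42.1 -2.7] z 0.0589 th 0.0004 F [-6.6 -2.9  1.5] M [-0.64  1.81 -0.1 ] 0.01359807227937362
t 26.23 jig [42.1 -2.7] z 0.0589 th 0.0003 F [-7.2 -3.5  1.5] M [-0.63  1.86 -0.12] 0.01409887516030651
t 26.27 jig [42.1 -2.7] z 0.0589 th 0.0002 F [-7.8 -3.7  2.8] M [-0.66  1.82 -0.08] 0.013852377225209142
t 26.32 jig [42.1 -2.7] z 0.0588 th 0.0003 F [-6.5 -2.5  2.7] M [-0.63  1.84 -0.12] 0.013777659143018539
```

```bash
python3 -c "
from cell import sign_off
print(sign_off())"
```

```text
the job is handed in; nothing more can be done
None
```

I've handed the job in with the arm still holding the block. The dial is on the index line to about 0.03 rad. The block lies flat with its end against the stop at about 3 N, though the gripper hid that contact from the cameras. The fence is pressed back about 11 mm at about 7 N, which puts the tongue tip between the marks.

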